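# Mount the ball bar in the turntable's D-bore fixture and lock it

## Task

Set up the scanner's ball bar for the axis calibration: lift it out of its round parking stand, turn it until the flat on its D-shaped shank matches the D-shaped bore of the fixture, and lower it through, without dropping it, until its collar sits fully home on the fixture. Then slide the fork keeper fully forward over the collar so that the bar is locked in, and let go; leave the white sample dish where it stands.

Things in the scene. Friction and masses are not known exactly. Their poses are not given: they have to be found in the camera images.
- ball_bar: loose steel and ceramic ball bar, 0.25 to 0.42 kg, balanced on its stem, parked upright with its collar on the stand's rim. Origin on the axis at the collar's underside; z up the stem, y along the rod, x across it. Collar above the origin: 44 mm wide, 8 mm thick, with a flat on its +y side as on the shank; then a 12 mm round stem from 8 to 30 mm
- ball_bar_grip (a point): centre of the ball bar's aluminium clamp block, 43 mm above its origin, axes as ball_bar. The block is 24 mm across x (the two faces to grip), 36 mm along y and 26 mm high. A 10 mm black rod through it along y carries a white 36 mm ball at y = +55 mm and a white 25 mm ball at y = -85 mm
- shank_tip (a point): centre of the lower end of the ball bar's D-shank, 38 mm below its origin, axes as ball_bar. The shank is 24 mm in diameter with one flat along its whole length, 4.5 mm from the axis, facing +y, the side of the larger ball; the lowest 4 mm taper in by 2.5 mm
- parking_stand: fixed parking stand: grey plastic tube 48 mm in diameter and 48 mm high on a 68 mm round foot, with a plain round bore 27 mm wide from the top down to 8 mm above the turntable. Origin on the bore's axis at the turntable's surface. Stand and fixture may change places, left and right
- fixture: fixed dark grey anodised fixture with a steel bush in its boss. Origin on the bore's axis at the turntable's surface; x points away from the keeper's knob, z up. Base plate x -110 to +46 mm, y -46 to +46 mm, 10 mm thick; round boss 60 mm in diameter, 44 mm high; on the knob's side a slideway 60 mm wide, up to 68 mm high, from x -96 to -33 mm
- bore (a point): centre of the bore's mouth on the boss's top, 44 mm above the turntable; axes as fixture. D-shaped: 26 mm diameter, flat 5.2 mm from the axis on its +y side, straight through to the turntable, 2 mm countersink. Clearance 1 mm round the shank, 0.7 mm at the flat: it enters only with the bar's +y along the fixture's +y, within about 0.1 rad. Home: collar on this face, ball_bar's origin at this point
- keeper (a joint): fork keeper, a 6 mm steel plate sliding along the fixture's +x: 0 drawn back (bore free), 0.048 m fully forward at its stop; starts at 0 to 0.006. About 2.5 N of friction; it stays where left. Its prongs, 18 mm apart, run 54 to 60 mm above the turntable and at the stop straddle the stem 2 mm above a seated collar; a collar that is not home blocks them
- keeper_knob (a point): grip point of the keeper's upright knob, a dark steel pin 14 mm in diameter from 60 to 96 mm above the turntable; this point lies on its axis 86 mm above the turntable and moves with the keeper; with the keeper drawn back it is at x = -94 mm of the fixture
- sample_dish: white round ceramic dish, 100 mm in diameter, 30 mm high, the next sample, standing between and behind the stand and the fixture; origin at its underside
Things that resemble listed ones, but are neither listed nor needed, are in the scene too. There is more than one size of the fixture; the one meant has the size given above.

How it is judged:
On the way, in this order (a step that is already met when the one before it is completed fails the run):
1. the ball bar's shank is through the D-bore and its collar sits home on the fixture (horizontal distance between ball_bar and bore below 0.003 m and z of ball_bar in the frame of bore between -0.003 and 0.0025 m and angle between the y axis of ball_bar and the y axis of fixture, either way round below 0.3 rad), for 0.2 s.
2. the keeper is fully forward over the collar (value of joint keeper above 0.044 m), for 0.2 s.
At the end, for the whole second after the job is handed in: The ball bar stands upright (within 0.05 rad) and at rest in the fixture: its shank through the D-bore, flat to flat (within 0.3 rad), axis within 3 mm of the bore's, collar within 2.5 mm of the boss's top face; the keeper is at least 44 mm forward of its 48 mm travel (all of step 1 and angle between ball_bar's own z axis and vertical below 0.05 rad and value of joint keeper above 0.044 m and linear speed of ball_bar below 0.02 m/s); the robot touches nothing.
It fails at once if the ball bar is dropped: it falls free of the fingers faster than 0.4 m/s (linear speed of ball_bar above 0.4 m/s and contact force between the fingers and ball_bar below 0.1 N).
It fails at once if the sample dish is moved by more than 20 mm (distance of sample_dish from where it was at the start of the episode above 0.02 m).
It also fails if it takes over 54 s, if anything falls off the work surface, if the arm or the gripper's body presses on something with over 40 N, if the wrist force passes 120 N, or if a joint passes its speed limit or range.

## Robot

A 7-joint arm with a two-finger parallel gripper is mounted at the origin on a cart in front of the work surface, level with it; the furniture and walls round the work are solid. World frame = base frame: x ahead of the robot, y to its left, z up, the work surface at z = 0. Lengths are in m, angles in rad, forces in N, time in s.
With the tool pointing down it reaches from about 0.35 to 0.9 m from the base axis. Payload 8.1 kg.
Tool frame: the origin (TCP) lies midway between the tips of the shut fingers; the grasp point (between the pads) lies 19 mm behind it; z points along the fingers, y is the line along which they close (so a half turn about z gives the same grasp; the last joint's range is limited). The gripper opens to 92 mm and grips with 3 to 60 N. Pads are 19 mm wide; open, the fingers measure 130 mm over their backs; the gripper's body (75 mm by 190 mm) begins 47 mm behind the grasp point.
Start: joints at [1.123, 0.434, 0.025, 1.573, -0.012, 1.134, -0.075], TCP at [0.211, -0.588, 0.227] pointing down, gripper open.
Joint ranges: [-2.62, 2.62], [-0.44, 2.09], [-1.27, 1.32], [0.08, 2.57], [-1.32, 4.46], [0.12, 2], [-2.74, 2.74]. Speed limits (rad/s): [2.22, 2.22, 3.01, 3.01, 3.14, 3.14, 3.14].

## Interface

Orientations are given as a rotation vector (axis times angle).
In Python, from cell import arm gives the robot as it stands.
- The arm moves only by the tool carry_out, never from a script. Its arguments are lists of equal length, an entry for each row: "claw": the finger opening in cm, from 0 to 9.18; "delta_pos": the shift along the tool's x, y, z in cm, a list of three; "angular": the turn, a rotation vector about the tool's x, y, z in rad, a list of three. In form: {"claw": [claw, ...], "delta_pos": [[dx, dy, dz], ...], "angular": [[ax, ay, az], ...]}. A call has 1 to 20 rows; each row shifts and turns the commanded pose from where the row before left it, along the tool's axes as they then stand; what a row does not reach is not made up. A row lasts 1/10 s, in which the tool goes at most 50 mm and 8.59 degrees, less where a joint would pass 70% of its speed; a pose out of reach is approached as far as the arm can. A call with a gripper value outside its range is refused whole. The fingers move at their own pace and stop on an object; "force" is the grip in N (left out, the last holds). Time passes only in rows, so rows that do not move let the fingers close. It gives the time, the measured TCP pose, the force, the opening and the grip force at its end, in the units of the state.
- arm.observe(): the state, without advancing time (a new reading comes with each control period).
- arm.get_image(name): name is "side" or "top"; returns a dict with "frame" (384x512x3 uint8, red, green, blue), "mtx" (3x3 intrinsics, pixels), "T" (4x4, takes a point from camera to world coordinates). Camera axes: x right, y down, z forward; pixel columns grow to the right and rows downward; lengths in m; the calibration is good to about 2 mm. A picture is of the moment at which its call begins. There is no depth.
- arm.sign_off(): hands the job in; it is judged then, once.
Trained networks look in a picture, given as the dict that the camera call returned (one of the last four; its "shot" number tells which), for a name from the list of things; names that differ only in an ending like _2 or _b are one class to them, and where a whole thing is asked for, a point or a joint stands for the part that bears it (a point fixed in the world has none). Each returns a list of dicts, best first, with "conf" (0 to 1); they miss things now and then, are a little off and sometimes report something else, mostly with a low value. They report only what shows in the picture. A call takes as long as a camera call. They do not tell look-alikes from the thing itself.
- arm.look_for(label, picture): "centre" ([column, row] as shares, 0 to 1, of the picture: columns of its width, rows of its height, amid what is visible of it).
- arm.trace(label, picture): "region" (384x512 bool, what is visible of it) and "centre" ([column, row] as shares, 0 to 1, of the picture: columns of its width, rows of its height, amid what is visible of it).
- arm.place_of(label, picture): "centre" ([column, row] as shares, 0 to 1, of the picture: columns of its width, rows of its height: a listed point, or the origin of a listed thing).
The state is a dict: "clock": time; "joints": joint angles; "dq": joint speeds; "joint_efforts": joint torques, N m; "position": TCP position; "ee_rot": TCP orientation; "force": force on the tool from outside, world axes, zero at the start; "ft_torque": the same for the moment, N m; "width": opening from 0.0 (shut) to 1.0 (fully open); "gripper_force": force on a finger pad.
Only numpy, scipy, OpenCV 4.12 (cv2) and the standard library are available. Lean on these libraries where they do the work, as an engineer would, in place of code of your own. Each camera call takes 0.05 s, during which the arm holds its last target. There are 200 camera calls.

## Working session

There is one attempt and no reset: what is moved stays moved. The work goes in short steps, Python scripts to look and compute and a tool call to move; the robot and the scene stay as the last step left them, time stands still between calls to the robot, and variables do not carry over. Pictures are saved under pics/ and viewed, at most 10 in all, crops included, and the job is handed in when it is done.

Besides the shell and the picture viewer there is one more tool, called after "Call:" in YAML: its name, and indented under it one key for each argument. carry_out: Moves the arm, as the interface text tells. Its arguments: {"type":"object","properties":{"claw":{"type":"array","items":{"type":"number"}},"delta_pos":{"type":"array","items":{"type":"array","items":{"type":"number"}}},"angular":{"type":"array","items":{"type":"array","items":{"type":"number"}}},"force":{"type":"number"}},"required":["claw","delta_pos","angular"]}

```bash
mkdir -p pics
cat > h.py <<'E'
from cell import arm
import numpy as np, cv2
from scipy.spatial.transform import Rotation as R
np.set_printoptions(precision=4,suppress=True)
def ray(p,c):
    u=np.array([c[0]*512,c[1]*384,1.]); d=p["T"][:3,:3]@(np.linalg.inv(p["mtx"])@u); return p["T"][:3,3],d/np.linalg.norm(d)
def atz(p,c,z):
    o,d=ray(p,c); return o+d*(z-o[2])/d[2]
def tri(rs):
    A=sum(np.eye(3)-np.outer(d,d) for o,d in rs); b=sum((np.eye(3)-np.outer(d,d))@o for o,d in rs); return np.linalg.solve(A,b)
def proj(p,X):
    x=np.linalg.inv(p["T"])@np.r_[X,1]; q=p["mtx"]@x[:3]; return q[:2]/q[2]
E
python3 - <<'E'
from h import *
s=arm.observe(); print(s["position"],s["ee_rot"],s["clock"],s["width"])
P={n:arm.get_image(n) for n in("side","top")}
for n,p in P.items():
    cv2.imwrite(f"pics/{n}0.png",p["frame"][:,:,::-1])
    print(n,p["mtx"][0],p["mtx"][1],p["T"])
Z=dict(ball_bar_grip=.091,ball_bar=.048,parking_stand=0,fixture=0,bore=.044,keeper_knob=.086,sample_dish=0,shank_tip=.01)
for l,z in Z.items():
  for n,p in P.items():
    for r in arm.place_of(l,p)[:4]:
        c=r["centre"]; print(l,n,round(r["conf"],2),np.array(c)*[512,384],atz(p,c,z))
E
```

```text
[ 0.211  -0.5877  0.226 ] [-3.0935 -0.5386  0.0006] 0.0 0.999443165912809
side [413.2309   0.     247.8839] [  0.     413.2309 195.184 ] [[ 0.7183 -0.542   0.4362  0.1903]
 [-0.6957 -0.562   0.4474 -0.3317]
 [ 0.0027 -0.6248 -0.7808  0.8229]
 [ 0.      0.      0.      1.    ]]
top [490.6327   0.     251.6224] [  0.     490.6327 187.5815] [[ 0.0258 -0.9834  0.1796  0.4122]
 [-0.9996 -0.0237  0.014   0.0755]
 [-0.0096 -0.1799 -0.9836  1.0638]
 [ 0.      0.      0.      1.    ]]
ball_bar_grip side 0.55 [197.12   178.4064] [0.5486 0.2064 0.091 ]
ball_bar_grip top 0.73 [189.696  207.5136] [0.5463 0.2123 0.091 ]
ball_bar side 0.57 [197.7856 190.8096] [0.5454 0.2062 0.048 ]
ball_bar top 0.96 [195.1744 209.7024] [0.5479 0.2067 0.048 ]
parking_stand side 0.56 [203.8784 200.7168] [0.5577 0.204  0.    ]
parking_stand top 0.54 [194.816 213.696] [0.5455 0.2133 0.    ]
fixture side 0.62 [225.9968 260.6976] [ 0.4823  0.0378 -0.    ]
fixture side 0.6 [292.7104 283.8912] [ 0.5482 -0.1057  0.    ]
fixture top 0.82 [270.6944 246.1056] [0.4792 0.0462 0.    ]
fixture top 0.61 [339.0976 216.192 ] [ 0.5477 -0.1014  0.    ]
bore side 0.82 [296.8064 273.984 ] [ 0.5522 -0.1085  0.044 ]
bore side 0.68 [224.9216 251.0976] [0.481  0.0372 0.044 ]
bore top 0.73 [272.9984 242.688 ] [0.4836 0.0428 0.044 ]
bore top 0.66 [344.0128 207.0912] [ 0.5616 -0.1045  0.044 ]
keeper_knob side 0.67 [201.216 266.304] [0.4074 0.0242 0.086 ]
keeper_knob side 0.61 [270.4896 293.1072] [ 0.4657 -0.1126  0.086 ]
keeper_knob top 0.75 [271.4112 275.5968] [0.4163 0.0461 0.086 ]
sample_dish side 0.6 [281.7024 195.6096] [0.7112 0.0789 0.    ]
sample_dish side 0.4 [204.5952 202.2144] [0.5559 0.1991 0.    ]
sample_dish top 0.87 [257.792  146.8032] [0.6995 0.0793 0.    ]
shank_tip side 0.26 [279.808  194.6112] [0.7038 0.0795 0.01  ]
```

View pics/side0.png

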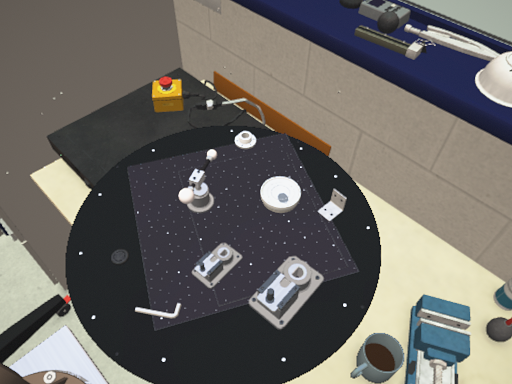

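View pics/top0.png

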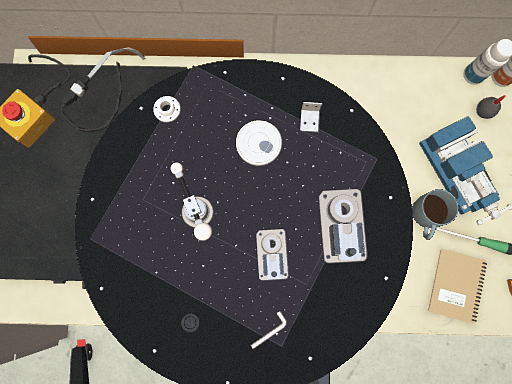

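The large fixture is at right in the top view (343,225), with its knob toward the robot. The ball bar is at (197,210), its large ball at (203,231) and its small ball at (177,170). I'll enlarge these for precise points.

Run:
```python
from h import *
P={n:arm.get_image(n) for n in("side","top")}
def crop(n,x,y,w,h,W,H): return cv2.resize(P[n]["frame"][y:y+h,x:x+w,::-1],(W,H),interpolation=cv2.INTER_CUBIC)
a=np.hstack([crop("top",160,155,60,90,400,600),crop("top",313,180,60,90,400,600)])
b=np.hstack([crop("side",170,140,55,82,400,600),crop("side",245,250,82,82,400,400) if 0 else crop("side",245,250,84,84,400,400).copy() if 0 else cv2.copyMakeBorder(crop("side",245,250,84,84,400,400),0,200,0,0,cv2.BORDER_CONSTANT)])
cv2.imwrite("pics/a1.png",a);cv2.imwrite("pics/b1.png",b)
for l in("fixture","ball_bar"):
  for n,p in P.items():
    for r in arm.trace(l,p)[:2]:
      m=r["region"].astype(np.uint8); c=max(cv2.findContours(m,0,1)[0],key=cv2.contourArea)
      print(l,n,r["conf"],m.sum(),cv2.minAreaRect(c))
for l in("bore","keeper_knob"):
  for n,p in P.items():
    for r in arm.place_of(l,p): print(l,n,r["conf"],np.array(r["centre"])*[512,384])
```

```text
fixture side 0.91 2986 ((286.0663757324219, 290.4955749511719), (44.40202331542969, 71.40071105957031), 41.18592834472656)
fixture side 0.57 1225 ((215.75003051757812, 263.7500305175781), (28.991374969482422, 46.66904067993164), 45.0)
fixture top 0.92 1423 ((271.53759765625, 254.06419372558594), (50.088809967041016, 29.268360137939453), 86.18592071533203)
fixture top 0.73 3162 ((341.7666931152344, 225.47433471679688), (75.05766296386719, 45.15711212158203), 84.50768280029297)
ball_bar side 0.89 706 ((201.68450927734375, 178.86993408203125), (22.63797950744629, 60.7452392578125), 33.023868560791016)
ball_bar top 0.85 941 ((190.1000213623047, 200.6999969482422), (82.73451232910156, 21.0190372467041), 63.43495178222656)
bore side 0.86 [297.5232 269.4144]
bore side 0.57 [226.0992 250.7136]
bore side 0.16 [195.0208 190.1184]
bore top 0.97 [347.4944 206.016 ]
bore top 0.56 [272.6912 245.7984]
keeper_knob side 0.74 [267.9808 292.1088]
keeper_knob side 0.7 [200.6016 265.6128]
keeper_knob top 0.8 [350.6176 250.7904]
keeper_knob top 0.78 [274.688 275.712]
keeper_knob top 0.62 [196.7104 208.0896]
```

View pics/a1.png

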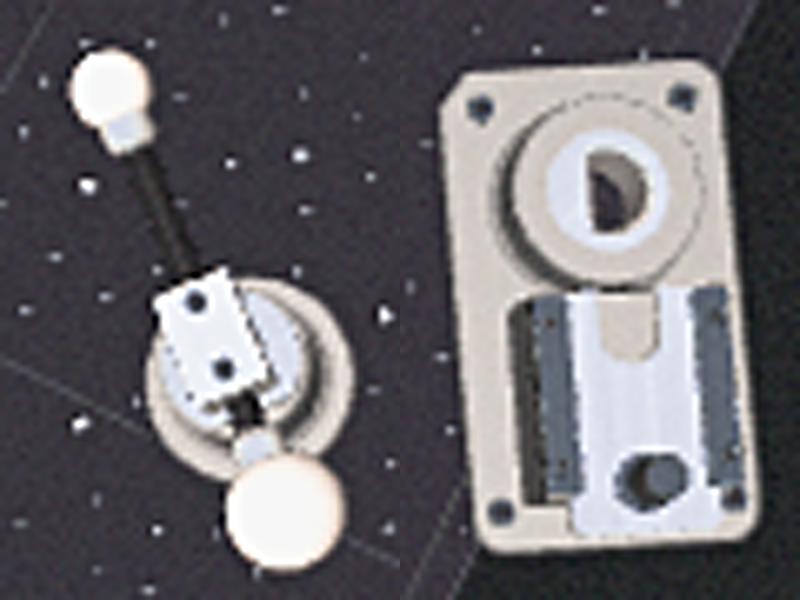

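View pics/b1.png

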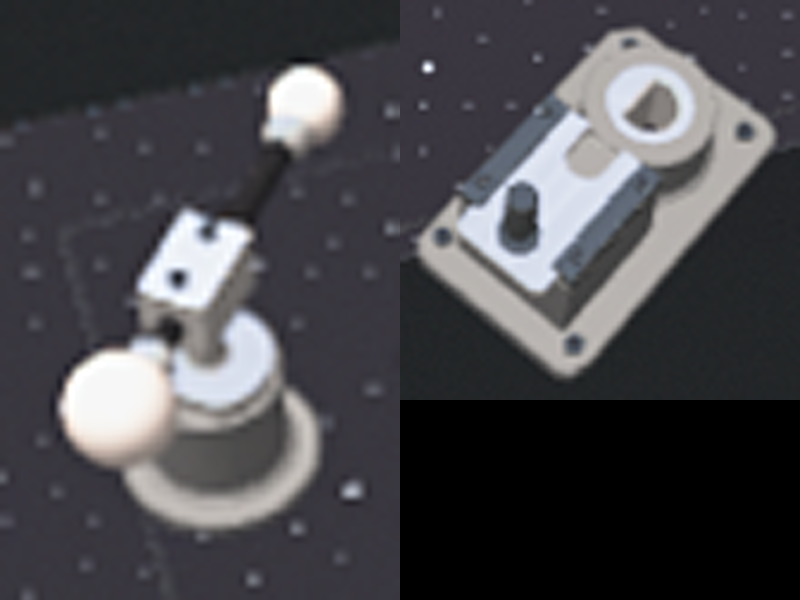

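The top crop shows the D-bore centre at about (608,189), with its flat to image left (world +y). The balls are at (110,88) and (286,512), and the knob is toward the robot. Now to compute positions.

Run:
```python
from h import *
P={n:arm.get_image(n) for n in("side","top")}
T=lambda x,y,x0=160,X0=0,y0=155:(((x-X0)/6.667+x0)/512,(y/6.667+y0)/384)
F=lambda x,y:T(x,y,313,400,180)
S=lambda x,y:((x/7.273+170)/512,(y/7.317+140)/384)
G=lambda x,y:(((x-400)/4.762+245)/512,(y/4.762+250)/384)
t,s=P["top"],P["side"]
for nm,a,b,z in(("small",T(110,88),S(306,105),.091),("large",T(286,512),S(117,407),.091),("blocktop",T(212,338),S(195,257),.104),("bush",F(608,189),G(651,104),.044),("knobtop",F(660,480),G(521,192),.096)):
    print(nm,"top",atz(t,a,z),"side",atz(s,b,z),"tri",tri([ray(t,a),ray(s,b)]))
for q in(((440,105),(480,535)),((722,75),(762,535))):
    d=atz(t,F(*q[0]),.01)-atz(t,F(*q[1]),.01); print("yaw top",np.arctan2(d[1],d[0]))
for nm,c in(("holesTL",F(480,108)),("TR",F(683,97)),("BL",F(502,511)),("BR",F(735,497))): print(nm,atz(t,c,.01))
for nm,c in(("sT",G(628,42)),("sR",G(745,131)),("sL",G(442,236)),("sB",G(573,344))): print(nm,atz(s,c,.01))
```

```text
small top [0.6262 0.2431 0.091 ] side [0.6254 0.2413 0.091 ] tri [0.6269 0.2435 0.0882]
large top [0.4983 0.1837 0.091 ] side [0.4976 0.1839 0.091 ] tri [0.498  0.184  0.0907]
blocktop top [0.5482 0.2065 0.104 ] side [0.5482 0.2051 0.104 ] tri [0.5488 0.2066 0.1022]
bush top [ 0.5589 -0.1048  0.044 ] side [ 0.5573 -0.1065  0.044 ] tri [ 0.5593 -0.1054  0.04  ]
knobtop top [ 0.4657 -0.1102  0.096 ] side [ 0.466  -0.1115  0.096 ] tri [ 0.4662 -0.1108  0.0943]
yaw top 0.09271885309341933
yaw top 0.071141844574385
holesTL [ 0.5894 -0.0694  0.01  ]
TR [ 0.5947 -0.1355  0.01  ]
BL [ 0.4594 -0.0763  0.01  ]
BR [ 0.4657 -0.1505  0.01  ]
sT [ 0.5899 -0.0674  0.01  ]
sR [ 0.5939 -0.1356  0.01  ]
sL [ 0.4585 -0.0759  0.01  ]
sB [ 0.4642 -0.1493  0.01  ]
```

```bash
cat >> h.py <<'E'
def plan(pos,yaw,n,claw,dyaw=None,rnd=2):
    """rows to a down-pointing pose: TCP pos, yaw of tool y (rad); dyaw = rotation sense hint"""
    s=arm.observe(); p0=np.array(s["position"]); r0=R.from_rotvec(s["ee_rot"]); p,r=p0.copy(),r0
    y=r0.as_matrix()[:,1]; cur=np.arctan2(y[1],y[0]); d=(yaw-cur+np.pi)%(2*np.pi)-np.pi
    if dyaw and d*dyaw<0: d+=2*np.pi*np.sign(dyaw)
    down=lambda a:R.from_matrix(np.c_[[-np.sin(a),np.cos(a),0],[np.cos(a),np.sin(a),0],[0,0,-1]]@np.diag([-1,1,1]) if False else np.c_[[-np.sin(a),np.cos(a),0],[np.cos(a),np.sin(a),0],[0,0,-1]])
    D=[];A=[]
    for k in range(1,n+1):
        t=p0+(np.array(pos)-p0)*k/n; q=down(cur+d*k/n)
        dp=np.round(r.inv().apply(t-p)*100,rnd); a=np.round((r.inv()*q).as_rotvec(),3)
        D.append(dp.tolist());A.append(a.tolist()); p=p+r.apply(dp/100); r=r*R.from_rotvec(a)
    print("pos",p0,"yaw",cur,"d",d,"end",p)
    for i in range(0,n,20): print({"claw":[claw]*len(D[i:i+20]),"delta_pos":D[i:i+20],"angular":A[i:i+20]})
E
python3 - <<'E'
from h import *
m=R.from_rotvec(arm.observe()["ee_rot"]).as_matrix(); print(m)
plan([.5485,.2066,.20],2.0,34,9.18,1)
E
```

```text
[[ 0.9412  0.3379  0.    ]
 [ 0.3379 -0.9412 -0.    ]
 [ 0.      0.     -1.    ]]
pos [ 0.2112 -0.5882  0.2268] yaw -1.2260752929075098 d 3.2260752929075096 end [0.5485 0.2066 0.2   ]
{'claw': [9.18, 9.18, 9.18, 9.18, 9.18, 9.18, 9.18, 9.18, 9.18, 9.18, 9.18, 9.18, 9.18, 9.18, 9.18, 9.18, 9.18, 9.18, 9.18, 9.18], 'delta_pos': [[1.72, -1.87, 0.08], [1.9, -1.69, 0.08], [2.04, -1.5, 0.08], [2.18, -1.31, 0.07], [2.29, -1.09, 0.08], [2.39, -0.87, 0.08], [2.45, -0.65, 0.08], [2.51, -0.4, 0.08], [2.53, -0.17, 0.08], [2.54, 0.07, 0.08], [2.52, 0.32, 0.07], [2.48, 0.55, 0.08], [2.42, 0.79, 0.08], [2.33, 1.0, 0.08], [2.22, 1.23, 0.08], [2.1, 1.43, 0.08], [1.95, 1.62, 0.08], [1.79, 1.8, 0.08], [1.62, 1.97, 0.07], [1.41, 2.1, 0.08]], 'angular': [[0.0, -0.0, -0.095], [0.0, 0.0, -0.095], [0.0, 0.0, -0.095], [0.0, 0.0, -0.095], [0.0, 0.0, -0.094], [0.0, 0.0, -0.095], [0.0, 0.0, -0.095], [0.0, 0.0, -0.095], [0.0, 0.0, -0.095], [0.0, 0.0, -0.095], [0.0, 0.0, -0.095], [0.0, 0.0, -0.095], [0.0, 0.0, -0.094], [0.0, 0.0, -0.095], [0.0, 0.0, -0.095], [0.0, 0.0, -0.095], [0.0, 0.0, -0.095], [0.0, 0.0, -0.095], [-0.0, 0.0, -0.095], [-0.0, 0.0, -0.095]]}
{'claw': [9.18, 9.18, 9.18, 9.18, 9.18, 9.18, 9.18, 9.18, 9.18, 9.18, 9.18, 9.18, 9.18, 9.18], 'delta_pos': [[1.22, 2.23, 0.08], [0.99, 2.34, 0.08], [0.77, 2.42, 0.08], [0.54, 2.48, 0.08], [0.3, 2.52, 0.08], [0.06, 2.54, 0.07], [-0.18, 2.54, 0.08], [-0.42, 2.5, 0.08], [-0.66, 2.45, 0.08], [-0.88, 2.38, 0.08], [-1.11, 2.29, 0.08], [-1.32, 2.17, 0.08], [-1.52, 2.03, 0.07], [-1.7, 1.89, 0.08]], 'angular': [[-0.0, 0.0, -0.095], [-0.0, 0.0, -0.094], [-0.0, 0.0, -0.095], [-0.0, 0.0, -0.095], [-0.0, 0.0, -0.095], [-0.0, 0.0, -0.095], [-0.0, 0.0, -0.095], [-0.0, 0.0, -0.095], [-0.0, 0.0, -0.095], [-0.0, 0.0, -0.095], [-0.0, 0.0, -0.094], [-0.0, 0.0, -0.095], [-0.0, 0.0, -0.095], [-0.0, 0.0, -0.095]]}
```

Call:
carry_out:
  claw: [9.18, 9.18, 9.18, 9.18, 9.18, 9.18, 9.18, 9.18, 9.18, 9.18, 9.18, 9.18, 9.18, 9.18, 9.18, 9.18, 9.18, 9.18, 9.18, 9.18]
  delta_pos:
    - [1.7, -1.9, 0]
    - [1.9, -1.7, 0]
    - [2.0, -1.5, 0]
    - [2.2, -1.3, 0]
    - [2.3, -1.1, 0]
    - [2.4, -0.9, 0]
    - [2.5, -0.6, 0]
    - [2.5, -0.4, 0]
    - [2.5, -0.2, 0]
    - [2.5, 0.1, 0]
    - [2.5, 0.3, 0]
    - [2.5, 0.5, 0]
    - [2.4, 0.8, 0]
    - [2.3, 1.0, 0]
    - [2.2, 1.2, 0]
    - [2.1, 1.4, 0]
    - [2.0, 1.6, 0]
    - [1.8, 1.8, 0]
    - [1.6, 2.0, 0]
    - [1.4, 2.1, 0]
  angular:
    - [0, 0, -0.095]
    - [0, 0, -0.095]
    - [0, 0, -0.095]
    - [0, 0, -0.095]
    - [0, 0, -0.095]
    - [0, 0, -0.095]
    - [0, 0, -0.095]
    - [0, 0, -0.095]
    - [0, 0, -0.095]
    - [0, 0, -0.095]
    - [0, 0, -0.095]
    - [0, 0, -0.095]
    - [0, 0, -0.095]
    - [0, 0, -0.095]
    - [0, 0, -0.095]
    - [0, 0, -0.095]
    - [0, 0, -0.095]
    - [0, 0, -0.095]
    - [0, 0, -0.095]
    - [0, 0, -0.095]
  force: 30

```text
clock: 3.5
position: [0.4081, -0.1199, 0.227]
ee_rot: [1.356, 2.833, -0.0]
force: [0.1, -0.6, -0.3]
width: 1.001
gripper_force: 0.0
```

Run:
```python
from h import *
s=arm.observe(); print(np.array(s["joints"]),s["clock"],s["force"])
plan([.5485,.2066,.20],2.0,15,9.18)
```

```text
[ 0.6889  0.1605 -0.59    1.99    0.1049  1.0198  0.7275] 3.5 [ 0.1217 -0.5784 -0.2665]
pos [ 0.4081 -0.1199  0.227 ] yaw 0.6776871605153268 d 1.322312839484673 end [0.5485 0.2066 0.2   ]
{'claw': [9.18, 9.18, 9.18, 9.18, 9.18, 9.18, 9.18, 9.18, 9.18, 9.18, 9.18, 9.18, 9.18, 9.18, 9.18], 'delta_pos': [[1.11, 2.09, 0.18], [0.92, 2.19, 0.18], [0.72, 2.25, 0.18], [0.53, 2.31, 0.18], [0.32, 2.35, 0.18], [0.1, 2.37, 0.18], [-0.09, 2.37, 0.18], [-0.31, 2.34, 0.18], [-0.51, 2.32, 0.18], [-0.72, 2.26, 0.18], [-0.91, 2.18, 0.18], [-1.1, 2.1, 0.18], [-1.28, 2.0, 0.18], [-1.45, 1.87, 0.18], [-1.61, 1.74, 0.18]], 'angular': [[0.0, 0.001, -0.088], [0.0, -0.0, -0.088], [0.0, -0.0, -0.088], [0.0, -0.0, -0.089], [0.0, -0.0, -0.088], [0.0, -0.0, -0.088], [0.0, -0.0, -0.088], [0.0, -0.0, -0.088], [0.0, -0.0, -0.088], [0.0, -0.0, -0.089], [0.0, -0.0, -0.088], [0.0, -0.0, -0.088], [0.0, -0.0, -0.088], [0.0, -0.0, -0.088], [0.0, 0.0, -0.088]]}
```

Call:
carry_out:
  claw: [9.18, 9.18, 9.18, 9.18, 9.18, 9.18, 9.18, 9.18, 9.18, 9.18, 9.18, 9.18, 9.18, 9.18, 9.18, 9.18]
  delta_pos:
    - [1.1, 2.1, 0.2]
    - [0.9, 2.2, 0.2]
    - [0.7, 2.25, 0.2]
    - [0.55, 2.3, 0.2]
    - [0.3, 2.35, 0.2]
    - [0.1, 2.4, 0.2]
    - [-0.1, 2.4, 0.2]
    - [-0.3, 2.35, 0.2]
    - [-0.5, 2.3, 0.2]
    - [-0.7, 2.25, 0.2]
    - [-0.9, 2.2, 0.2]
    - [-1.1, 2.1, 0.2]
    - [-1.3, 2.0, 0.2]
    - [-1.45, 1.85, 0.1]
    - [-1.6, 1.75, 0]
    - [0, 0, 0]
  angular:
    - [0, 0, -0.088]
    - [0, 0, -0.088]
    - [0, 0, -0.088]
    - [0, 0, -0.088]
    - [0, 0, -0.088]
    - [0, 0, -0.088]
    - [0, 0, -0.088]
    - [0, 0, -0.088]
    - [0, 0, -0.088]
    - [0, 0, -0.088]
    - [0, 0, -0.088]
    - [0, 0, -0.088]
    - [0, 0, -0.088]
    - [0, 0, -0.088]
    - [0, 0, -0.09]
    - [0, 0, 0]

```text
clock: 5.1
position: [0.5504, 0.2084, 0.1997]
ee_rot: [-0.671, 3.069, 0.004]
force: [-0.3, 0.2, -0.4]
width: 1.001
gripper_force: 0.0
```

Run:
```python
from h import *
s=arm.observe(); print(np.array(s["joints"]),s["clock"],s["force"])
plan([.5485,.2066,.077],2.0,6,9.18)
P={n:arm.get_image(n) for n in("side","top")}
cv2.imwrite("pics/c.png",np.hstack([cv2.resize(P["side"]["frame"][110:250,140:273,::-1],(400,421)),cv2.resize(P["top"]["frame"][140:280,130:263,::-1],(400,421))]))
```

```text
[ 0.1385  0.5499 -0.8802  1.6498  0.4531  1.1582  1.1467] 5.1 [-0.2593  0.1626 -0.4117]
pos [0.5504 0.2084 0.1997] yaw 2.0012602610070562 d -0.0012602610070562292 end [0.5486 0.2066 0.077 ]
{'claw': [9.18, 9.18, 9.18, 9.18, 9.18, 9.18], 'delta_pos': [[0.04, -0.02, 2.04], [0.05, -0.01, 2.05], [0.04, -0.02, 2.04], [0.04, -0.02, 2.05], [0.04, -0.01, 2.04], [0.04, -0.02, 2.05]], 'angular': [[0.002, 0.001, 0.0], [0.0, 0.0, 0.0], [0.0, 0.0, 0.001], [0.0, 0.0, -0.0], [0.0, 0.0, 0.0], [0.0, 0.0, 0.0]]}
```

View pics/c.png

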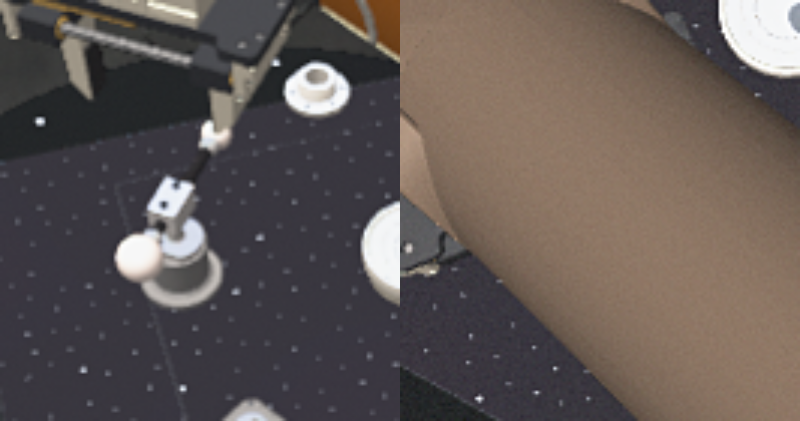

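The side crop shows the open fingers straddling the block, perpendicular to the rod. Descend and grip.

Call:
carry_out:
  claw: [9.18, 8, 6, 6, 6, 6, 6, 2, 2, 2, 2, 2, 2, 2, 2]
  delta_pos:
    - [0.05, 0, 2.0]
    - [0.05, 0, 2.0]
    - [0.05, -0.05, 2.0]
    - [0.05, -0.05, 2.0]
    - [0.05, 0, 2.0]
    - [0, 0, 1.5]
    - [0, 0, 0.8]
    - [0, 0, 0]
    - [0, 0, 0]
    - [0, 0, 0]
    - [0, 0, 0]
    - [0, 0, 0]
    - [0, 0, 0]
    - [0, 0, 0]
    - [0, 0, 0]
  angular:
    - [0.002, 0.001, 0]
    - [0, 0, 0]
    - [0, 0, 0]
    - [0, 0, 0]
    - [0, 0, 0]
    - [0, 0, 0]
    - [0, 0, 0]
    - [0, 0, 0]
    - [0, 0, 0]
    - [0, 0, 0]
    - [0, 0, 0]
    - [0, 0, 0]
    - [0, 0, 0]
    - [0, 0, 0]
    - [0, 0, 0]
  force: 40

```text
clock: 6.7
position: [0.548, 0.2051, 0.0775]
ee_rot: [-0.665, 3.07, 0.0]
force: [-2.7, 4.8, 2.1]
width: 0.258
gripper_force: 40.0
```

Call:
carry_out:
  claw: [2, 2, 2, 2, 2, 2, 2, 2, 2]
  delta_pos:
    - [0, 0, -0.4]
    - [0, 0, -0.8]
    - [0, 0, -1.2]
    - [0, 0, -1.2]
    - [0, 0, -1.2]
    - [0, 0, -1.2]
    - [0, 0, -1.2]
    - [0, 0, -0.8]
    - [0, 0, 0]
  angular:
    - [0, 0, 0]
    - [0, 0, 0]
    - [0, 0, 0]
    - [0, 0, 0]
    - [0, 0, 0]
    - [0, 0, 0]
    - [0, 0, 0]
    - [0, 0, 0]
    - [0, 0, 0]

```text
clock: 7.6
position: [0.5489, 0.2035, 0.1582]
ee_rot: [-0.662, 3.069, -0.003]
force: [0.1, -0.4, -2.9]
width: 0.261
gripper_force: 40.0
```

Run:
```python
from h import *
s=arm.observe(); print(s["force"],s["width"],s["ft_torque"])
plan([.5585,-.1055,.16],.081,20,2)
```

```text
[ 0.1107 -0.4358 -2.9039] 0.2610180267716584 [ 0.142  -0.0923 -0.0183]
pos [0.5489 0.2035 0.1582] yaw 1.9956392477782912 d -1.9146392477782912 end [ 0.5585 -0.1055  0.16  ]
{'claw': [2, 2, 2, 2, 2, 2, 2, 2, 2, 2, 2, 2, 2, 2, 2, 2, 2, 2, 2, 2], 'delta_pos': [[0.59, -1.43, -0.01], [0.46, -1.48, -0.01], [0.31, -1.51, -0.0], [0.16, -1.54, -0.01], [0.02, -1.54, -0.01], [-0.13, -1.54, -0.01], [-0.28, -1.52, -0.01], [-0.42, -1.49, -0.01], [-0.56, -1.44, -0.01], [-0.7, -1.38, -0.01], [-0.83, -1.31, -0.01], [-0.94, -1.22, -0.0], [-1.06, -1.12, -0.01], [-1.16, -1.02, -0.01], [-1.26, -0.91, -0.01], [-1.33, -0.78, -0.01], [-1.41, -0.64, -0.01], [-1.45, -0.52, -0.01], [-1.51, -0.37, -0.01], [-1.52, -0.22, -0.01]], 'angular': [[-0.002, 0.001, 0.096], [-0.0, 0.0, 0.095], [-0.0, 0.0, 0.096], [-0.0, 0.0, 0.096], [-0.0, 0.0, 0.096], [-0.0, 0.0, 0.095], [-0.0, 0.0, 0.096], [-0.0, 0.0, 0.096], [-0.0, 0.0, 0.096], [0.0, 0.0, 0.095], [0.0, 0.0, 0.096], [0.0, 0.0, 0.096], [0.0, 0.0, 0.096], [0.0, 0.0, 0.095], [0.0, 0.0, 0.096], [0.0, 0.0, 0.096], [0.0, 0.0, 0.095], [0.0, 0.0, 0.096], [0.0, 0.0, 0.096], [0.0, 0.0, 0.096]]}
```

Call:
carry_out:
  claw: [2, 2, 2, 2, 2, 2, 2, 2, 2, 2, 2, 2, 2, 2, 2, 2, 2, 2, 2, 2]
  delta_pos:
    - [0.6, -1.45, 0]
    - [0.45, -1.5, 0]
    - [0.3, -1.5, 0]
    - [0.15, -1.55, 0]
    - [0, -1.55, 0]
    - [-0.15, -1.55, 0]
    - [-0.3, -1.5, 0]
    - [-0.4, -1.5, 0]
    - [-0.55, -1.45, 0]
    - [-0.7, -1.4, 0]
    - [-0.85, -1.3, 0]
    - [-0.95, -1.2, 0]
    - [-1.05, -1.1, 0]
    - [-1.15, -1.0, 0]
    - [-1.25, -0.9, 0]
    - [-1.35, -0.8, 0]
    - [-1.4, -0.65, 0]
    - [-1.45, -0.5, 0]
    - [-1.5, -0.35, 0]
    - [-1.5, -0.2, 0]
  angular:
    - [-0.002, 0.001, 0.096]
    - [0, 0, 0.096]
    - [0, 0, 0.096]
    - [0, 0, 0.096]
    - [0, 0, 0.096]
    - [0, 0, 0.096]
    - [0, 0, 0.096]
    - [0, 0, 0.096]
    - [0, 0, 0.096]
    - [0, 0, 0.095]
    - [0, 0, 0.096]
    - [0, 0, 0.096]
    - [0, 0, 0.096]
    - [0, 0, 0.095]
    - [0, 0, 0.096]
    - [0, 0, 0.096]
    - [0, 0, 0.095]
    - [0, 0, 0.096]
    - [0, 0, 0.096]
    - [0, 0, 0.095]

```text
clock: 9.6
position: [0.5584, -0.1062, 0.1564]
ee_rot: [-2.134, -2.303, 0.004]
force: [-0.5, 0.6, -4.3]
width: 0.26
gripper_force: 40.0
```

Run:
```python
from h import *
s=arm.observe(); print(s["force"],s["width"],s["ft_torque"],np.array(s["joints"]))
plan([.5585,-.1055,.15],.081,2,2)
P={n:arm.get_image(n) for n in("side","top")}
for n,p in P.items():
    for l in("shank_tip","ball_bar","ball_bar_grip","bore"):
        print(n,l,[(r["conf"],np.array(r["centre"])*[512,384]) for r in arm.place_of(l,p)[:2]])
    a=np.array(s["position"]); print("tcp px",proj(p,a), "exp tip px",proj(p,a-[0,0,.0675]))
im=P["side"]["frame"]; tm=P["top"]["frame"]
cv2.imwrite("pics/d.png",np.hstack([cv2.resize(im[190:340,210:350,::-1],(560,600),interpolation=cv2.INTER_CUBIC),cv2.resize(tm[150:300,320:380,::-1],(240,600))]))
```

```text
[-0.4656  0.5673 -4.2916] 0.25984889174647363 [ 0.053  -0.145   0.0514] [ 0.3605  0.4441 -0.3675  1.7748  0.1906  0.9602 -0.0085]
pos [ 0.5584 -0.1062  0.1564] yaw 0.07612388814334799 d 0.004876111856651821 end [ 0.5584 -0.1055  0.15  ]
{'claw': [2, 2], 'delta_pos': [[0.03, 0.01, 0.32], [0.04, 0.0, 0.32]], 'angular': [[-0.003, 0.001, -0.002], [0.0, -0.0, -0.003]]}
side shank_tip [(0.82, array([301.7216, 261.8112]))]
side ball_bar [(0.65, array([306.688 , 252.2112]))]
side ball_bar_grip [(0.64, array([307.712 , 239.3088]))]
side bore [(0.94, array([225.3824, 251.0976])), (0.55, array([299.2128, 273.7152]))]
tcp px [303.7382 242.8326] exp tip px [300.1207 260.708 ]
top shank_tip []
top ball_bar [(0.62, array([356.5056, 199.7184]))]
top ball_bar_grip [(0.67, array([359.7824, 200.1024]))]
top bore [(0.66, array([347.0848, 206.7072])), (0.62, array([272.896 , 242.3808]))]
tcp px [355.5082 200.3108] exp tip px [348.8111 205.5137]
```

View pics/d.png

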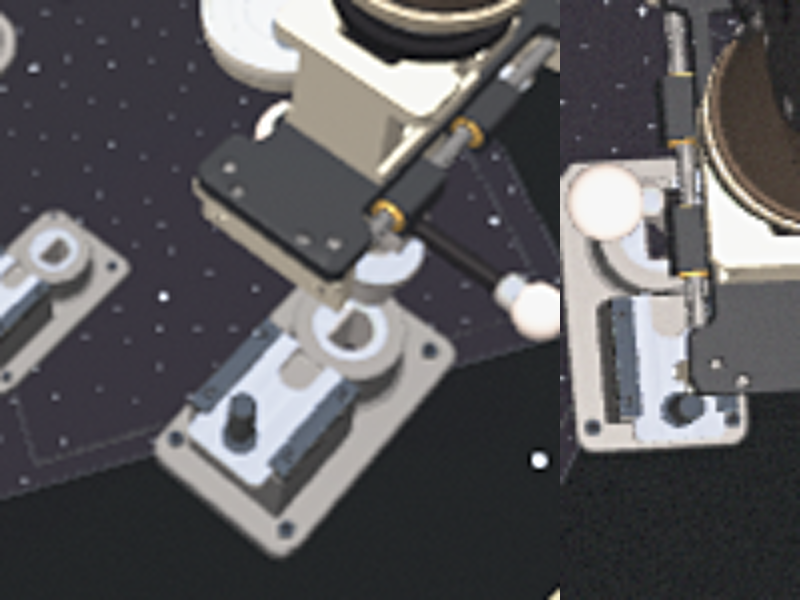

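Bar held above the boss: small ball in side view at about (344,267), large ball in top view at about (331,200). Measure them to get the grasp offset.

Run:
```python
from h import *
s=arm.observe();z=s["position"][2]+.0135;print(s["position"],z)
P={n:arm.get_image(n) for n in("side","top")}
def ball(n,x,y,w=14):
    f=P[n]["frame"][y-w:y+w,x-w:x+w].astype(int); m=((f[:,:,0]>175)&(f[:,:,0]-f[:,:,2]>3)).astype(np.uint8)
    c=max(cv2.findContours(m,0,1)[0],key=cv2.contourArea); (u,v),r=cv2.minEnclosingCircle(c); mm=cv2.moments(c)
    q=((u+x-w+.5),(v+y-w+.5)); print(n,q,r,mm["m10"]/mm["m00"]+x-w+.5,mm["m01"]/mm["m00"]+y-w+.5); return q[0]/512,q[1]/384
sm=atz(P["side"],ball("side",344,267),z); lg=atz(P["top"],ball("top",331,200),z)
print(sm,lg,np.linalg.norm(sm-lg)); d=(lg-sm); print("yaw y",np.arctan2(d[1],d[0])-np.pi/2, "origin",lg-d*55/140)
# bush in side now
f=P["side"]["frame"]
cv2.imwrite("pics/e.png",cv2.resize(f[248:308,265:345,::-1],(800,600),interpolation=cv2.INTER_CUBIC))
```

```text
[ 0.5588 -0.1049  0.157 ] 0.17045640299470463
side (342.625, 265.5625) 9.084126472473145 344.5426356589147 266.61369509043925
top (333.0, 202.0) 16.2635555267334 330.3553791887125 200.69488536155202
[ 0.5646 -0.1903  0.1705] [ 0.552  -0.062   0.1705] 0.1289106490164696
yaw y 0.09797224946553307 origin [ 0.557  -0.1124  0.1705]
```

View pics/e.png

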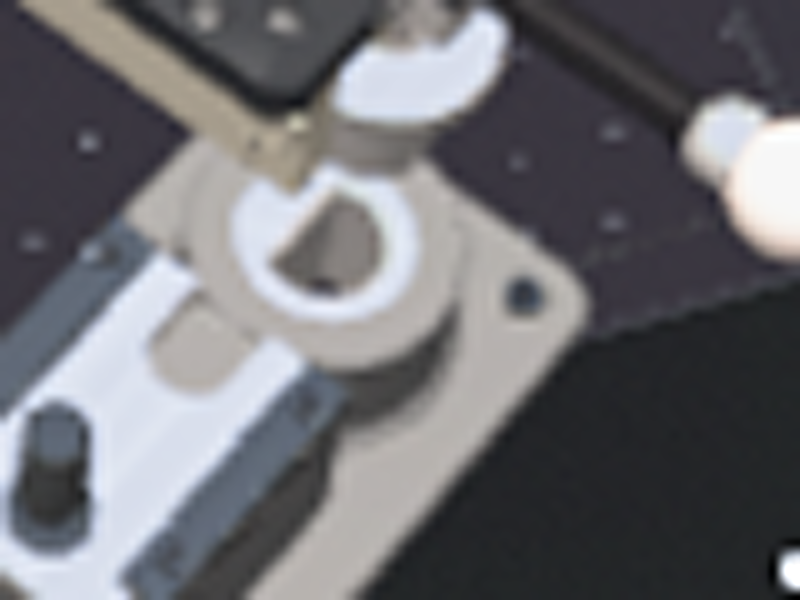

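Run:
```python
from h import *
s=arm.observe();z=s["position"][2]+.0135;print(s["position"])
P={n:arm.get_image(n) for n in("side","top")}
sm=atz(P["side"],(344.7/512,266.7/384),z); lg=atz(P["top"],(331.1/512,200.4/384),z)
d=lg-sm; print(sm,lg,np.linalg.norm(d)); print("yaw",np.arctan2(d[1],d[0])-np.pi/2,"origin",lg-d*55/140)
y=R.from_rotvec(s["ee_rot"]).as_matrix()[:,1]; Y=np.array([-y[1],y[0],0])
print("from large",lg-.055*Y,"from small",sm+.085*Y, "bore side",atz(P["side"],(297.65/512,272/384),.044))
```

```text
[ 0.5588 -0.1052  0.157 ]
[ 0.5654 -0.1943  0.1705] [ 0.5549 -0.0586  0.1705] 0.13616254543171685
yaw 0.07747923529646839 origin [ 0.559  -0.1119  0.1705]
from large [ 0.5593 -0.1134  0.1705] from small [ 0.5586 -0.1096  0.1705] bore side [ 0.5569 -0.1066  0.044 ]
```

```bash
cat > fit.py <<'E'
from h import *
from scipy.optimize import least_squares
def model(s,x):
    o,phi,dz=x; Rt=R.from_rotvec(s["ee_rot"]).as_matrix(); bx=Rt[:,1]; by=np.cross([0,0,1],bx); B0=np.c_[bx,by,[0,0,1]]
    B=B0@R.from_euler("x",phi).as_matrix(); g=np.array(s["position"])+by*o+np.array([0,0,.0135+dz]) # block centre
    return lambda q:g+B@(np.array(q)-[0,0,.043])
def circ(p,W,r,z):
    t=np.linspace(0,2*np.pi,90); return np.array([proj(p,W([r*np.cos(a),r*np.sin(a),z])) for a in t])
E
cat > f1.py <<'E'
from fit import *
s=arm.observe(); P={n:arm.get_image(n) for n in("side","top")}; S,T=P["side"],P["top"]
def res(x,pr=True):
    W=model(s,x); c0=circ(S,W,.022,0);c1=circ(S,W,.022,.008);t=circ(S,W,.0095,-.038);t2=circ(S,W,.012,-.034)
    r=np.r_[proj(S,W([0,-.085,.043]))-[344.7,266.7], proj(T,W([0,.055,.043]))-[331.1,200.4],
      max(c0[:,0].max(),c1[:,0].max())-315.9, t[:,1].max()-265.2, (t2[:,0].max()-306.6)*.5]
    return np.r_[r, x[0]/.004*.3, x[1]/.1*.2, x[2]/.002*.3] if pr else r
f=least_squares(res,[0,0,0]); print(f.x,res(f.x,False))
for x in([-.001,0,0],[-.005,0,0],[-.008,0,0]): print(x,res(x,False))
W=model(s,f.x);print("origin",W([0,0,0]),"tip",W([0,0,-.038]))
E
python3 f1.py
```

```text
[-0.0056  0.0306  0.0017] [ 0.7476  0.5141 -1.0148 -0.2954 -0.0655 -0.2897  0.4874]
[-0.001, 0, 0] [-1.3351 -1.2389 -3.8028  0.1293 -1.6448 -0.5309 -0.0083]
[-0.005, 0, 0] [ 0.5692  0.0814 -1.6318  0.009   0.0525  0.6405  0.7987]
[-0.008, 0, 0] [ 2.003   1.0756 -0.0036 -0.0812  1.3311  1.5222  1.4061]
origin [ 0.5592 -0.1097  0.1292] tip [ 0.5591 -0.1085  0.0912]
```

Call:
carry_out:
  claw: [2, 2, 2, 2, 2, 2]
  delta_pos:
    - [0.15, -0.05, 0.7]
    - [0.15, 0, 0.8]
    - [0.1, 0, 0.8]
    - [0, 0, 0.8]
    - [0, 0, 0.6]
    - [0, 0, 0]
  angular:
    - [0, 0, 0]
    - [0, 0, 0]
    - [0, 0, 0]
    - [0, 0, 0]
    - [0, 0, 0]
    - [0, 0, 0]

```text
clock: 11.0
position: [0.5572, -0.1016, 0.1187]
ee_rot: [-2.129, -2.307, 0.005]
force: [1.3, -0.3, -3.8]
width: 0.258
gripper_force: 40.0
```

Run:
```python
from fit import *
s=arm.observe(); print(s["position"],s["ee_rot"],s["force"],s["ft_torque"])
P={n:arm.get_image(n) for n in("side","top")}
W=model(s,[-.005,0,0]); print("pred small side",proj(P["side"],W([0,-.085,.043])),"large top",proj(P["top"],W([0,.055,.043])))
a=cv2.resize(P["side"]["frame"][245:305,270:360,::-1],(800,533),interpolation=cv2.INTER_CUBIC)
b=cv2.resize(P["top"]["frame"][185:225,310:350,::-1],(240,240),interpolation=cv2.INTER_CUBIC); a[-240:,-240:]=b
cv2.imwrite("pics/g.png",a)
```

```text
[ 0.5572 -0.1016  0.1187] [-2.1293 -2.3067  0.0046] [ 1.3042 -0.2618 -3.8463] [-0.0351 -0.1181 -0.0462]
pred small side [339.2461 276.1249] large top [324.5727 204.2471]
```

View pics/g.png

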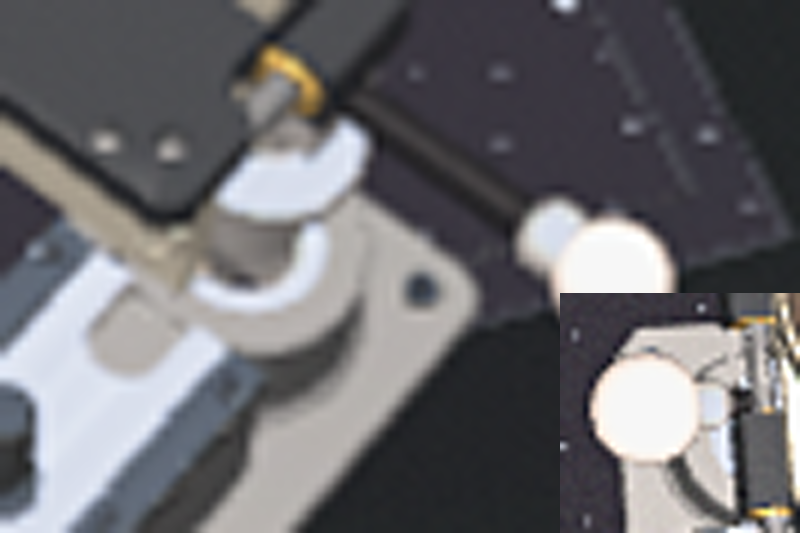

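The small ball (339,276) and large ball (324,204) match an offset of −5 mm along the rod. I'll shift by +1 mm in x and y and descend into the countersink.

Call:
carry_out:
  claw: [2, 2, 2, 2, 2, 2]
  delta_pos:
    - [0.1, 0.1, 0]
    - [0, 0, 0.4]
    - [0, 0, 0.4]
    - [0, 0, 0.3]
    - [0, 0, 0.3]
    - [0, 0, 0]
  angular:
    - [0, 0, -0.003]
    - [0, 0, 0]
    - [0, 0, 0]
    - [0, 0, 0]
    - [0, 0, 0]
    - [0, 0, 0]

```text
clock: 11.7
position: [0.5584, -0.1006, 0.1054]
ee_rot: [-2.126, -2.311, 0.004]
force: [0.3, -0.5, -3.0]
width: 0.258
gripper_force: 40.0
```

Call:
carry_out:
  claw: [2, 2, 2, 2, 2, 2, 2]
  delta_pos:
    - [0, 0, 0.3]
    - [0, 0, 0.4]
    - [0, 0, 0.4]
    - [0, 0, 0.4]
    - [0, 0, 0.4]
    - [0, 0, 0.3]
    - [0, 0, 0]
  angular:
    - [0, 0, 0]
    - [0, 0, 0]
    - [0, 0, 0]
    - [0, 0, 0]
    - [0, 0, 0]
    - [0, 0, 0]
    - [0, 0, 0]

```text
clock: 12.4
position: [0.5587, -0.1006, 0.0834]
ee_rot: [-2.127, -2.311, 0.003]
force: [-0.1, -0.2, -3.8]
width: 0.26
gripper_force: 40.0
```

Inserted 28 mm with no contact force. Now the last ~10 mm.

Call:
carry_out:
  claw: [2, 2, 2, 2, 2, 2]
  delta_pos:
    - [0, 0, 0.3]
    - [0, 0, 0.3]
    - [0, 0, 0.2]
    - [0, 0, 0.15]
    - [0, 0, 0.1]
    - [0, 0, 0]
  angular:
    - [0, 0, 0]
    - [0, 0, 0]
    - [0, 0, 0]
    - [0, 0, 0]
    - [0, 0, 0]
    - [0, 0, 0]

```text
clock: 13.0
position: [0.5589, -0.1006, 0.0734]
ee_rot: [-2.127, -2.311, 0.003]
force: [-1.1, -0.6, -4.5]
width: 0.258
gripper_force: 40.0
```

Call:
carry_out:
  claw: [2, 2, 2]
  delta_pos:
    - [0, 0, 0.1]
    - [0, 0, 0.1]
    - [0, 0, 0]
  angular:
    - [0, 0, 0]
    - [0, 0, 0]
    - [0, 0, 0]

```text
clock: 13.3
position: [0.5594, -0.1006, 0.0728]
ee_rot: [2.127, 2.311, -0.002]
force: [-4.9, 0.4, 11.1]
width: 0.261
gripper_force: 40.0
```

Collar seated. Open modestly and rise.

Call:
carry_out:
  claw: [3.5, 3.5, 3.5, 3.5, 3.5, 3.5, 3.5, 3.5, 3.5, 5]
  delta_pos:
    - [0, 0, -0.1]
    - [0, 0, 0]
    - [0, 0, 0]
    - [0, 0, -1]
    - [0, 0, -2]
    - [0, 0, -2]
    - [0, 0, -2]
    - [0, 0, -2]
    - [0, 0, -1]
    - [0, 0, 0]
  angular:
    - [0, 0, 0]
    - [0, 0, 0]
    - [0, 0, 0]
    - [0, 0, 0]
    - [0, 0, 0]
    - [0, 0, 0]
    - [0, 0, 0]
    - [0, 0, 0]
    - [0, 0, 0]
    - [0, 0, 0]

```text
clock: 14.3
position: [0.5599, -0.1005, 0.1741]
ee_rot: [2.126, 2.31, -0.0]
force: [-0.3, 0.5, -0.3]
width: 0.425
gripper_force: 0.0
```

Run:
```python
from h import *
s=arm.observe(); print(s["position"],s["force"],s["width"])
# knob (drawn-back est. from pictures), grip along fixture y
plan([.466,-.1108,.165],.084+np.pi/2,14,6)
plan([.466,-.1108,.165],.084-np.pi/2,14,6)
print(s["joints"][6])
```

```text
[ 0.5599 -0.1005  0.1741] [-0.2595  0.4868 -0.3289] 0.4249036517462374
pos [ 0.5599 -0.1005  0.1741] yaw 0.0828289405866311 d 1.5719673862082653 end [ 0.466  -0.1108  0.165 ]
{'claw': [6, 6, 6, 6, 6, 6, 6, 6, 6, 6, 6, 6, 6, 6], 'delta_pos': [[-0.02, -0.67, 0.06], [0.06, -0.68, 0.07], [0.13, -0.66, 0.06], [0.21, -0.64, 0.07], [0.28, -0.62, 0.06], [0.34, -0.58, 0.07], [0.41, -0.53, 0.06], [0.46, -0.49, 0.07], [0.52, -0.44, 0.06], [0.56, -0.37, 0.07], [0.61, -0.31, 0.06], [0.63, -0.24, 0.07], [0.65, -0.16, 0.06], [0.67, -0.1, 0.07]], 'angular': [[0.001, 0.001, -0.112], [0.0, 0.0, -0.113], [0.0, 0.0, -0.112], [-0.0, 0.0, -0.112], [-0.0, 0.0, -0.112], [-0.0, 0.0, -0.113], [-0.0, 0.0, -0.112], [-0.0, 0.0, -0.112], [-0.0, 0.0, -0.113], [-0.0, 0.0, -0.112], [-0.0, 0.0, -0.112], [-0.0, 0.0, -0.112], [-0.0, 0.0, -0.113], [-0.0, 0.0, -0.112]]}
pos [ 0.5599 -0.1005  0.1741] yaw 0.0828289405866311 d -1.5696252673815276 end [ 0.466  -0.1108  0.165 ]
{'claw': [6, 6, 6, 6, 6, 6, 6, 6, 6, 6, 6, 6, 6, 6], 'delta_pos': [[-0.02, -0.67, 0.06], [-0.09, -0.67, 0.07], [-0.17, -0.66, 0.06], [-0.24, -0.63, 0.07], [-0.3, -0.6, 0.06], [-0.38, -0.56, 0.07], [-0.43, -0.52, 0.06], [-0.49, -0.46, 0.07], [-0.54, -0.41, 0.06], [-0.58, -0.35, 0.07], [-0.62, -0.27, 0.06], [-0.64, -0.21, 0.07], [-0.66, -0.13, 0.06], [-0.67, -0.06, 0.07]], 'angular': [[0.001, 0.001, 0.112], [0.0, 0.0, 0.112], [0.0, 0.0, 0.112], [0.0, 0.0, 0.112], [0.0, 0.0, 0.113], [0.0, 0.0, 0.112], [0.0, 0.0, 0.112], [0.0, -0.0, 0.112], [0.0, -0.0, 0.112], [0.0, -0.0, 0.112], [0.0, -0.0, 0.112], [0.0, -0.0, 0.112], [0.0, -0.0, 0.113], [0.0, -0.0, 0.112]]}
-0.004811066497621323
```

Call:
carry_out:
  claw: [6, 6, 6, 6, 6, 6, 6, 6, 6, 6, 6, 6, 6, 6, 6]
  delta_pos:
    - [0, -0.65, 0]
    - [0.05, -0.7, 0]
    - [0.15, -0.65, 0]
    - [0.2, -0.65, 0]
    - [0.3, -0.6, 0]
    - [0.35, -0.6, 0]
    - [0.4, -0.55, 0]
    - [0.45, -0.5, 0]
    - [0.5, -0.45, 0]
    - [0.55, -0.35, 0]
    - [0.6, -0.3, 0]
    - [0.65, -0.25, 0]
    - [0.65, -0.15, 0]
    - [0.65, -0.1, 0]
    - [0, 0, 0]
  angular:
    - [0, 0, -0.112]
    - [0, 0, -0.112]
    - [0, 0, -0.112]
    - [0, 0, -0.112]
    - [0, 0, -0.112]
    - [0, 0, -0.112]
    - [0, 0, -0.112]
    - [0, 0, -0.112]
    - [0, 0, -0.112]
    - [0, 0, -0.112]
    - [0, 0, -0.112]
    - [0, 0, -0.112]
    - [0, 0, -0.112]
    - [0, 0, -0.112]
    - [0, 0, 0]

```text
clock: 15.8
position: [0.4638, -0.1108, 0.1717]
ee_rot: [0.128, -3.135, 0.0]
force: [0.2, 0.0, 0.5]
width: 0.654
gripper_force: 0.0
```

Run:
```python
from h import *
s=arm.observe(); print(s["position"],s["force"],s["width"],np.array(s["joints"]))
plan([.466,-.1108,.072],.084+np.pi/2,6,6)
P={n:arm.get_image(n) for n in("side","top")}
for l,z in(("keeper_knob",.086),("ball_bar",.044),("ball_bar_grip",.087)):
  for n,p in P.items():
    for r in arm.place_of(l,p)[:2]: print(l,n,round(r["conf"],2),atz(p,r["centre"],z))
a=cv2.resize(P["side"]["frame"][220:340,220:350,::-1],(433,400),interpolation=cv2.INTER_CUBIC)
b=cv2.resize(P["top"]["frame"][170:280,310:390,::-1],(291,400),interpolation=cv2.INTER_CUBIC)
cv2.imwrite("pics/k.png",np.hstack([a,b]))
```

```text
[ 0.4638 -0.1108  0.1717] [0.238  0.0095 0.4706] 0.6538985276115002 [ 0.7301  0.3608 -0.7679  1.9458  0.3051  0.9571  1.4674]
pos [ 0.4638 -0.1108  0.1717] yaw 1.6523149302392772 d 0.0024813965556194084 end [ 0.466  -0.1108  0.072 ]
{'claw': [6, 6, 6, 6, 6, 6], 'delta_pos': [[-0.04, -0.0, 1.66], [-0.04, -0.01, 1.66], [-0.03, 0.0, 1.66], [-0.04, -0.0, 1.66], [-0.03, -0.0, 1.67], [-0.04, -0.01, 1.66]], 'angular': [[-0.0, -0.004, -0.0], [-0.0, 0.0, -0.001], [-0.0, 0.0, -0.0], [-0.0, 0.0, -0.001], [-0.0, 0.0, -0.0], [-0.0, 0.0, -0.0]]}
keeper_knob side 0.73 [0.4132 0.0224 0.086 ]
keeper_knob top 0.82 [0.4194 0.0385 0.086 ]
keeper_knob top 0.75 [ 0.4644 -0.1095  0.086 ]
ball_bar top 0.6 [ 0.5619 -0.1032  0.044 ]
ball_bar_grip top 0.63 [ 0.5632 -0.1007  0.087 ]
ball_bar_grip top 0.37 [ 0.538  -0.0857  0.087 ]
```

View pics/k.png

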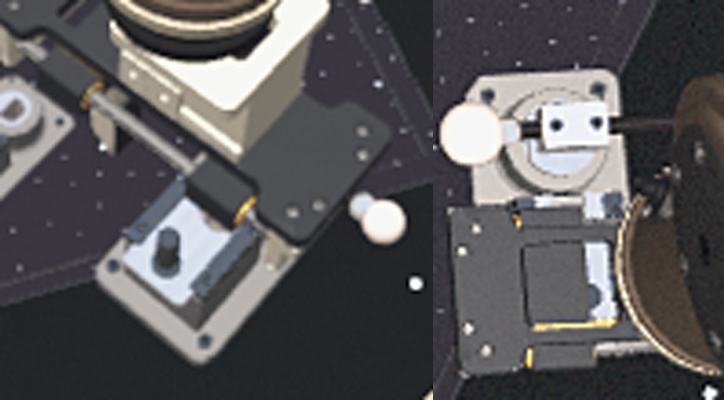

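The bar stands seated, and the fingers straddle the knob. Descend and grip it.

Call:
carry_out:
  claw: [6, 6, 6, 6, 6, 6, 6, 1, 1, 1, 1, 1, 1, 1]
  delta_pos:
    - [-0.1, 0, 1.7]
    - [-0.1, 0, 1.7]
    - [0, 0, 1.7]
    - [0, 0, 1.7]
    - [0, 0, 1.6]
    - [0, 0, 1.5]
    - [0, 0, 0]
    - [0, 0, 0]
    - [0, 0, 0]
    - [0, 0, 0]
    - [0, 0, 0]
    - [0, 0, 0]
    - [0, 0, 0]
    - [0, 0, 0]
  angular:
    - [0, -0.004, 0]
    - [0, 0, 0]
    - [0, 0, 0]
    - [0, 0, 0]
    - [0, 0, 0]
    - [0, 0, 0]
    - [0, 0, 0]
    - [0, 0, 0]
    - [0, 0, 0]
    - [0, 0, 0]
    - [0, 0, 0]
    - [0, 0, 0]
    - [0, 0, 0]
    - [0, 0, 0]
  force: 20

```text
clock: 17.6
position: [0.4673, -0.1104, 0.0737]
ee_rot: [-0.126, 3.137, -0.001]
force: [-0.8, 1.2, 1.9]
width: 0.143
gripper_force: 20.0
```

Call:
carry_out:
  claw: [1, 1, 1, 1, 1, 1, 1, 1, 1, 1, 1, 1]
  delta_pos:
    - [-0.3, 0, 0]
    - [-0.4, 0, 0]
    - [-0.4, 0, 0]
    - [-0.4, 0, 0]
    - [-0.4, 0, 0]
    - [-0.4, 0, 0]
    - [-0.4, 0, 0]
    - [-0.4, 0, 0]
    - [-0.4, 0, 0]
    - [-0.4, 0, 0]
    - [-0.3, 0, 0]
    - [0, 0, 0]
  angular:
    - [0, 0, 0]
    - [0, 0, 0]
    - [0, 0, 0]
    - [0, 0, 0]
    - [0, 0, 0]
    - [0, 0, 0]
    - [0, 0, 0]
    - [0, 0, 0]
    - [0, 0, 0]
    - [0, 0, 0]
    - [0, 0, 0]
    - [0, 0, 0]

```text
clock: 18.8
position: [0.51, -0.107, 0.0738]
ee_rot: [-0.126, 3.136, -0.001]
force: [0.2, -0.3, 1.8]
width: 0.145
gripper_force: 20.0
```

Call:
carry_out:
  claw: [1, 1, 1, 1, 1]
  delta_pos:
    - [-0.2, 0, 0]
    - [-0.2, 0, 0]
    - [-0.2, 0, 0]
    - [-0.2, 0, 0]
    - [0, 0, 0]
  angular:
    - [0, 0, 0]
    - [0, 0, 0]
    - [0, 0, 0]
    - [0, 0, 0]
    - [0, 0, 0]

```text
clock: 19.3
position: [0.5138, -0.1067, 0.0736]
ee_rot: [0.125, -3.135, 0.003]
force: [-14.5, -0.2, 18.7]
width: 0.145
gripper_force: 20.0
```

Call:
carry_out:
  claw: [1, 4, 4, 4, 4, 4, 4, 4, 4, 4, 4]
  delta_pos:
    - [0.2, 0, 0]
    - [0, 0, 0]
    - [0, 0, 0]
    - [0, 0, 0]
    - [0, 0, -1]
    - [0, 0, -2]
    - [0, 0, -2]
    - [0, 0, -2]
    - [0, 0, -2]
    - [0, 0, -2]
    - [0, 0, 0]
  angular:
    - [0, 0, 0]
    - [0, 0, 0]
    - [0, 0, 0]
    - [0, 0, 0]
    - [0, 0, 0]
    - [0, 0, 0]
    - [0, 0, 0]
    - [0, 0, 0]
    - [0, 0, 0]
    - [0, 0, 0]
    - [0, 0, 0]

```text
clock: 20.4
position: [0.5167, -0.1063, 0.1869]
ee_rot: [-0.126, 3.132, -0.002]
force: [-0.2, 0.1, 0.6]
width: 0.437
gripper_force: 0.0
```

Call:
carry_out:
  claw: [4, 4, 4, 4, 4, 4, 4, 4]
  delta_pos:
    - [2, 0, -0.5]
    - [2, 0, -0.5]
    - [2, 0, 0]
    - [2, 0, 0]
    - [2, 0, 0]
    - [2, 0, 0]
    - [2, 0, 0]
    - [0, 0, 0]
  angular:
    - [0, 0, 0]
    - [0, 0, 0]
    - [0, 0, 0]
    - [0, 0, 0]
    - [0, 0, 0]
    - [0, 0, 0]
    - [0, 0, 0]
    - [0, 0, 0]

```text
clock: 21.2
position: [0.3727, -0.1181, 0.193]
ee_rot: [0.124, -3.139, 0.002]
force: [-0.1, -0.8, 0.1]
width: 0.432
gripper_force: 0.0
```

Run:
```python
from h import *
s=arm.observe(); print(s["position"],s["force"],s["clock"])
P={n:arm.get_image(n) for n in("side","top")}
a=cv2.resize(P["side"]["frame"][230:340,230:350,::-1],(436,400),interpolation=cv2.INTER_CUBIC)
b=cv2.resize(P["top"]["frame"][170:280,310:390,::-1],(291,400),interpolation=cv2.INTER_CUBIC)
cv2.imwrite("pics/m.png",np.hstack([a,b]))
```

```text
[ 0.3727 -0.1181  0.193 ] [-0.1432 -0.8014  0.1496] 21.2
```

View pics/m.png

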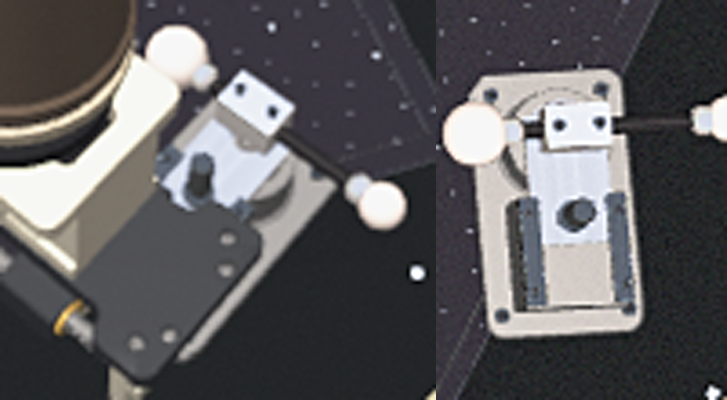

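The keeper is forward under the block (knob at about (577,215) in the top crop), the bar stands upright in the fixture, and the arm is clear.

```bash
python3 -c "
from cell import arm
print(arm.sign_off())"
```

```text
the job is handed in; nothing more can be done
None
```

The ball bar is seated flat to flat in the D-bore, the fork keeper is pushed forward to its stop over the collar, the arm is clear, and the job was handed in at about 21 s; no verdict came back.

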